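Set the packing bench's air flow and open the supply

TASK

Get the air ready for packing. While the air is still shut off, swing the flow lever that has the green mark round until it points straight over that mark; then push the yellow shut-off lever all the way over until it lies along the pipe against its stop. Leave the other flow lever (the one with the red mark) and the carton, tape and bottle as they are, and finish with both levers let go.

Things in the scene. Friction and masses are not known exactly. Their poses are not given: they have to be found in the camera images.
- station: Air block on the bench; place and yaw vary. Grey base 160 x 560 x 10 mm; aluminium bar 55 mm deep, y -270 to 90, top at z = 100 mm; from its +y end a 26 mm pipe at z = 77.5 mm runs to y = 260, through a brass ball valve 46 mm thick at y = 150. Origin: on the bench, mid-depth of the bar; x to the far side, y left along the bar, z up.
- flow_valve: The flow valve to be set, on top of the bar: white dial 96 mm across with black ticks, green tab at its rim. At station y = -170 or -10 mm (varies; the red-marked one has the other place), shut-off on the +y side of both. Origin: on its upright turning axis, at the bar's top (100 mm above the bench). Axes parallel to the station's. Fixed.
- flow (a joint): Angle of the green-marked valve's lever, rad, 0 to 2.1. 0: it points along the station's -y; growing turns it clockwise seen from above; at 1.571 it points along -x, to the robot's side. Friction about 0.22 N m (2.5 N at the knob): it stays where it is left. Starts between 0.05 and 0.4.
- flow_pointer (a point): Point on the middle line of the green-marked valve's lever, 60 mm from the turning axis and 32 mm above the bar's top. The lever is a dark bar 7 mm wide, 8 mm high, from the axis to 90 mm out.
- flow_knob (a point): Middle line of the upright blue knob at the end of that lever, 18 mm in diameter, 88 mm from the turning axis, standing from 34 to 70 mm above the bar's top; the point is 52 mm above the bar's top. Dial and lever bar lie below 36 mm, the hub below 40 mm.
- green_mark_point (a point): Middle of the green tab, 60 mm from the turning axis, 16 mm above the bar's top; the tab is 12 mm wide, 44 to 76 mm from the axis, and stays put; the lever passes over it. The lever angle that points over it lies between 0.8 and 1.8 rad.
- spare_valve: The other flow valve, exactly alike but with a red tab. Origin and axes as flow_valve. To be left alone.
- spare_knob (a point): Middle line of the red-marked valve's blue knob, 52 mm above the bar's top, 88 mm from its axis; that lever starts anywhere from 0 to 1.2 rad in the same sense as the other.
- shutoff (a joint): Angle of the yellow shut-off lever, rad, 0 to 1.571. 0: upright, air shut off; growing values tip it over towards the station's +y; 1.571: lying level along the pipe, against its stop, fully open. Friction of about 0.3 N m (3 to 4 N near the end), it stays where it is left. Starts between 0 and 0.2.
- shutoff_pivot (a point): Middle of the shut-off lever on its level turning axis (which runs along the station's x): 50 mm on the robot's side of the pipe's middle line, at station x = -50, y = 150, z = 77.5 mm.
- shutoff_tip (a point): Point on the shut-off lever's middle line, 105 mm from its pivot. The lever is a yellow bar 18 mm wide in the plane of its swing, its outer 75 mm (40 to 115 mm from the pivot) 13 mm thick along the station's x.
- carton: Closed cardboard carton 100 x 140 x 70 mm with a paper band, on the bench beyond the block. Origin: centre of its underside. Leave alone.
- tape: Roll of clear tape lying flat, 100 mm across, 48 mm high, on the robot's side of the block. Origin: centre of its underside. Leave alone.
- bottle: White bottle with blue cap, 56 mm across, 130 mm high, upright on the robot's side of the block. Origin: centre of its underside. Leave alone.

How it is judged:
On the way, in this order (a step that is already met when the one before it is completed fails the run):
1. with the shut-off lever still upright (less than 0.35 rad), the flow lever points over the green mark (within 5.5 mm at 60 mm from its axis, about 5 degrees) (horizontal distance between flow_pointer and green_mark_point below 0.0055 m and value of joint shutoff below 0.35 rad), for 0.3 s.
2. the shut-off lever is against its open stop (over 1.45 rad), the flow lever still on the green mark (value of joint shutoff above 1.45 rad and horizontal distance between flow_pointer and green_mark_point below 0.0055 m), for 0.2 s.
At the end, for the whole second after the job is handed in: Flow lever's middle line within 5.5 mm of the green tab's middle 60 mm from the axis (5 degrees); shut-off lever over 1.45 rad; red-marked lever's knob within 12 mm of its start; carton, tape and bottle within 25 mm of theirs, bottle upright within 0.2 rad (all of step 2 and distance of spare_knob from where it was at the start of the episode below 0.012 m and distance of each of carton, tape, bottle from where it was at the start of the episode below 0.025 m and angle between bottle's own z axis and vertical below 0.2 rad); the robot touches nothing.
It fails at once if the red-marked flow lever is turned (knob moved over 12 mm) (distance of spare_knob from where it was at the start of the episode above 0.012 m).
It fails at once if the carton is shifted more than 25 mm (distance of carton from where it was at the start of the episode above 0.025 m).
It fails at once if the roll of tape is shifted more than 25 mm (distance of tape from where it was at the start of the episode above 0.025 m).
It fails at once if the bottle is shifted more than 25 mm (distance of bottle from where it was at the start of the episode above 0.025 m).
It also fails if it takes over 51 s, if anything falls off the work surface, if the arm or the gripper's body presses on something with over 40 N, if the wrist force passes 120 N, or if a joint passes its speed limit or range.

ROBOT

A 7-joint arm with a two-finger parallel gripper is mounted at the origin on the work surface. World frame = base frame: x ahead of the robot, y to its left, z up, the work surface at z = 0. Lengths are in m, angles in rad, forces in N, time in s.
With the tool pointing down it reaches from about 0.4 to 0.875 m from the base axis. Payload 19.3 kg.
Tool frame: the origin (TCP) lies at the very end of the fingers, on their centre line; the grasp point (between the pads) lies 19 mm behind it; z points along the fingers, y is the direction in which the jaws open and shut (so a half turn about z gives the same grasp; the last joint's range is limited). The gripper opens to 85 mm and grips with 20 to 120 N. Pads are 22 mm wide; open, the fingers measure 114 mm over their backs; the gripper's body (76 mm by 85 mm) begins 54 mm behind the grasp point. The pads swing forward as they close: fully open they stand 13 mm farther back than shut.
Start: joints at [1.072, 0.521, -0.036, 1.599, 0.021, 1.021, -0.113], TCP at [0.26, -0.568, 0.231] pointing down, gripper open.
Joint ranges: [-2.91, 2.91], [-0.3, 2.13], [-1.5, 1.42], [0.17, 2.43], [-1.26, 4.41], [0.16, 1.93], [-2.52, 2.52]. Speed limits (rad/s): [1.89, 1.89, 2.39, 2.39, 3.01, 3.01, 3.01].

INTERFACE

Orientations are given as [roll, pitch, yaw] about the fixed x, y, z axes, in that order (R = Rz(yaw) Ry(pitch) Rx(roll)).
In Python, from workcell import bot, viewer gives the robot as it stands.
- The arm moves only by the shell command python3 -m creep 'ROWS' [FORCE]. ROWS is JSON, a list of rows, each an object of numbers: "rx", "ry", "rz": the turn, a rotation vector about the tool's x, y, z in degrees; "tx", "ty", "tz": the shift along the tool's x, y, z in mm; "hand": the closure, from -1 (fully open) to 1 (shut), so that 0 is half open. In form: [{"rx": .., "ry": .., "rz": .., "tx": .., "ty": .., "tz": .., "hand": ..}, ...]. A call has 1 to 8 rows; each row is the pose to reach, as a shift and turn from the pose commanded when the call began, along the tool's axes at that moment; what a row does not reach only later rows make up. A row lasts 1/10 s, in which the tool goes at most 50 mm and 8.59 degrees, less where a joint would pass 70% of its speed; a pose out of reach is approached as far as the arm can. A call with a gripper value outside its range is refused whole. The fingers move at their own pace and stop on an object; FORCE is the grip in N (left out, the last holds). Time passes only in rows, so rows that repeat a pose let the fingers close. It gives the time, the measured TCP pose, the force and the opening at its end, in the units of the state.
- bot.observe(): the state, without advancing time (a new reading comes with each control period).
- viewer.grab_frame(name): name is "scene" or "top" or "wrist"; returns a dict with "pixels" (400x640x3 uint8, blue, green, red), "vertical_fov" (degrees; the focal length in pixels is half the picture's height over the tangent of half this angle, whatever the lens; pixels are square), "cx", "cy" (the principal point, pixels), "distortion" ([k1, k2, p1, p2, k3] as OpenCV has them; the pictures are not rectified), "rvec" (rotation vector, rad) and "tvec" (3), from world to camera coordinates, as OpenCV has them; the wrist camera has in their place "tool_from_camera" (4x4, takes a point from camera to tool coordinates, whose origin is the TCP and whose axes are the flange's). Camera axes: x right, y down, z forward; pixel columns grow to the right and rows downward; lengths in m; the calibration is good to about 2 mm. A picture is of the moment at which its call begins: read the wrist's pose just before it. There is no depth.
- bot.job_done(): hands the job in, once; it reports no verdict.
Trained networks look in a picture, given as the dict that the camera call returned (one of the last four; its "shot" number tells which), for a name from the list of things; names that differ only in an ending like _2 or _b are one class to them, and where a whole thing is asked for, a point or a joint stands for the part that bears it (a point fixed in the world has none). Each returns a list of dicts, best first, with "score" (0 to 1); they miss things now and then, are a little off and sometimes report something else, mostly with a low value. They report only what shows in the picture. A call takes as long as a camera call.
- viewer.outline_of(target, picture): "mask" (400x640 bool, what is visible of it) and "bbox" ([left, top, right, bottom] in pixels, round what is visible of it).
The state is a dict: "clock": time; "qpos": joint angles; "qd": joint speeds; "joint_efforts": joint torques, N m; "position": TCP position; "tool_rot": TCP orientation; "force": force on the tool from outside, world axes, zero at the start; "moment": the same for the moment, N m; "grip_width": finger opening in m.
Only numpy, scipy, OpenCV 4.12 (cv2) and the standard library are available. Lean on these libraries where they do the work, as an engineer would, in place of code of your own. Each camera call takes 0.05 s, during which the arm holds its last target.

## Working session

There is one attempt and no reset: what is moved stays moved. The work goes in short steps, Python scripts to look and compute and a shell command to move; the robot and the scene stay as the last step left them, time stands still between calls to the robot, and variables do not carry over. Pictures are saved under pics/ and viewed, and the job is handed in when it is done.

```bash
ls; mkdir -p pics; python3 - <<'E'
from workcell import bot, viewer
import cv2,pickle
s=bot.observe();print(s)
for n in("scene","top","wrist"):
    f=viewer.grab_frame(n);cv2.imwrite(f"pics/{n}0.png",f["pixels"]);pickle.dump(f,open(f"{n}0.pkl","wb"))
    print(n,{k:v for k,v in f.items() if k!="pixels"})
E
```

```text
pics
{'clock': 0.0, 'qpos': array([ 1.07177456,  0.52199979, -0.0363169 ,  1.5999974 ,  0.0211853 ,
        1.0211102 , -0.11282737]), 'qd': array([ 1.30381932e-03, -6.87697080e-04, -7.76797205e-04,  2.14895596e-04,
       -1.02244532e-03,  5.47738168e-04,  9.54129279e-06]), 'joint_efforts': array([-1.57605285e-03, -9.27119422e+01,  1.97873734e+00, -3.69932413e+01,
        1.77247199e-02,  8.20844492e-03,  2.61670272e-05]), 'position': array([ 0.25969883, -0.56811973,  0.23073851]), 'tool_rot': array([-3.14046479e+00,  7.38887934e-05,  4.28767473e-01]), 'force': array([0.25413627, 0.18836946, 0.68287465]), 'moment': array([ 0.00358381,  0.03930241, -0.00654764]), 'grip_width': 0.08491106642659765}
scene {'vertical_fov': 43.9868187781257, 'cx': 320.0213459826448, 'cy': 195.3409453402303, 'distortion': array([-0.1489281,  0.       ,  0.       ,  0.       ,  0.       ]), 'rvec': array([ 2.06725966,  1.54684812, -0.49886778]), 'tvec': array([-0.10336961, -0.37449074,  1.4571186 ]), 'shot': 1}
top {'vertical_fov': 46.26268516509819, 'cx': 321.02944335308524, 'cy': 199.75223317199968, 'distortion': array([-0.10788289,  0.        ,  0.        ,  0.        ,  0.        ]), 'rvec': array([ 2.16285189, -2.13826884,  0.18258071]), 'tvec': array([-0.06835927,  0.58401067,  0.91406714]), 'shot': 2}
wrist {'vertical_fov': 67.81410084740288, 'cx': 317.6733071883307, 'cy': 194.62205467641962, 'distortion': array([-0.0533478,  0.       ,  0.       ,  0.       ,  0.       ]), 'tool_from_camera': array([[-1.55106796e-03, -9.62133647e-01, -2.72573731e-01,
         7.09481547e-02],
       [ 9.99998797e-01, -1.48886335e-03, -4.35040340e-04,
         2.22649393e-04],
       [ 1.27419109e-05, -2.72574078e-01,  9.62134799e-01,
        -1.43520077e-01],
       [ 0.00000000e+00,  0.00000000e+00,  0.00000000e+00,
         1.00000000e+00]]), 'shot': 3}
```

View pics/scene0.png

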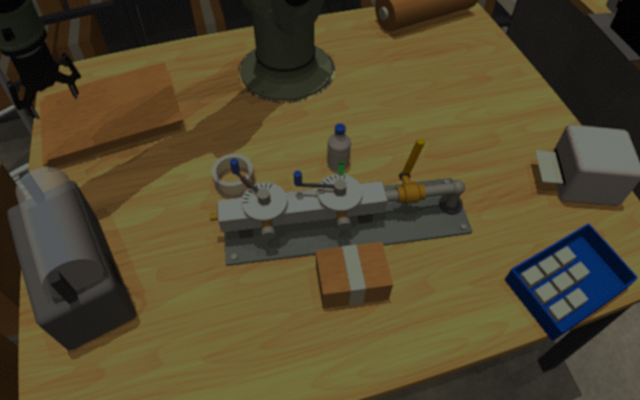

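View pics/top0.png

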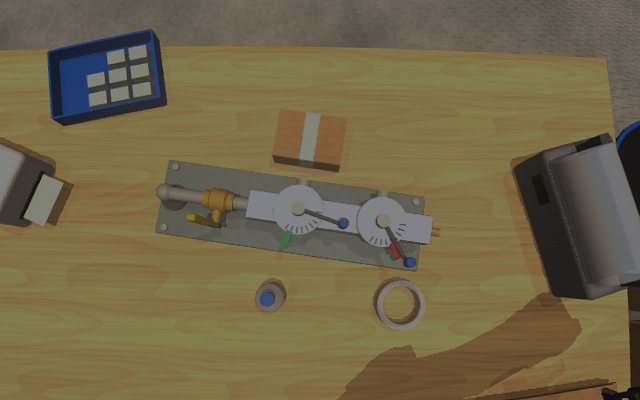

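View pics/wrist0.png

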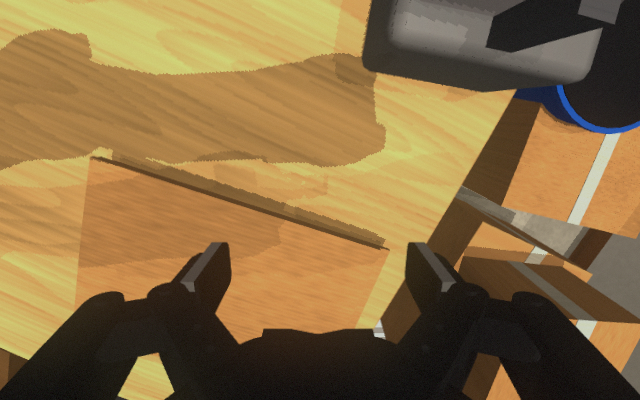

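```bash
python3 - <<'E'
from workcell import bot, viewer
import cv2,pickle,numpy as np
for n,(x0,y0,x1,y1) in (("top",(150,150,450,320)),("scene",(205,115,475,270))):
    f=viewer.grab_frame(n)
    for t in ("station","flow_valve","spare_valve","flow_knob","spare_knob","flow","shutoff","bottle","tape","carton"):
        r=viewer.outline_of(t,f)
        for d in r[:2]:
            m=d["mask"];ys,xs=np.nonzero(m);print(n,t,round(d["score"],2),d["bbox"],xs.mean().round(1) if len(xs) else 0,ys.mean().round(1) if len(ys) else 0,m.sum())
    c=f["pixels"][y0:y1,x0:x1]
    c=cv2.convertScaleAbs(c,alpha=1.6)
    k=800/(x1-x0); cv2.imwrite(f"pics/{n}1.png",cv2.resize(c,None,fx=k,fy=k,interpolation=cv2.INTER_CUBIC)); print(k)
E
```

```text
top station 0.87 [157.5, 159.9, 437.5, 272.5] 277.9 214.0 14981
top flow_valve 0.55 [271.7, 182.9, 349.9, 249.6] 300.5 211.2 2188
top spare_valve 0.81 [357.7, 194.9, 415.4, 267.7] 383.7 225.5 2269
top flow_knob 0.96 [292.5, 202.6, 350.8, 228.1] 316.5 214.3 395
top spare_knob 0.82 [377.3, 213.4, 418.6, 270.1] 393.1 237.4 377
top flow 0.89 [291.2, 202.6, 348.0, 229.8] 316.8 214.4 451
top flow 0.25 [184.3, 213.5, 221.7, 226.1] 202.0 220.6 263
top shutoff 0.64 [186.6, 216.6, 221.0, 230.4] 201.7 220.4 266
top bottle 0.77 [253.1, 281.4, 285.0, 313.1] 270.6 296.6 745
top tape 0.75 [371.9, 281.5, 422.0, 326.7] 400.0 305.0 1150
top carton 0.93 [271.3, 108.7, 344.7, 172.1] 309.1 139.9 3695
2.6666666666666665
scene station 0.91 [209.3, 139.9, 471.8, 265.6] 346.3 219.1 13704
scene flow_valve 0.68 [293.8, 159.5, 359.9, 213.2] 334.4 189.8 1639
scene spare_valve 0.85 [228.9, 161.2, 288.3, 221.7] 261.0 197.5 1558
scene spare_valve 0.24 [208.9, 138.4, 471.4, 266.4] 346.3 219.2 13623
scene flow_knob 0.69 [292.7, 170.7, 349.4, 194.5] 321.5 184.3 515
scene spare_knob 0.85 [230.9, 159.7, 270.7, 205.3] 250.4 183.4 441
scene flow 0.74 [292.8, 170.3, 347.0, 196.5] 321.2 184.2 423
scene shutoff 0.65 [400.7, 140.1, 422.0, 173.2] 412.7 156.9 348
scene bottle 0.95 [327.8, 126.0, 348.0, 169.0] 338.4 147.9 774
scene bottle 0.6 [208.4, 139.7, 470.2, 266.4] 346.4 219.0 13686
scene tape 0.74 [210.5, 154.2, 254.4, 196.0] 231.3 175.5 1066
scene tape 0.45 [293.0, 161.6, 359.4, 211.6] 334.6 190.2 1489
scene carton 0.92 [315.9, 241.1, 389.8, 307.7] 353.0 274.6 4098
2.962962962962963
```

View pics/top1.png

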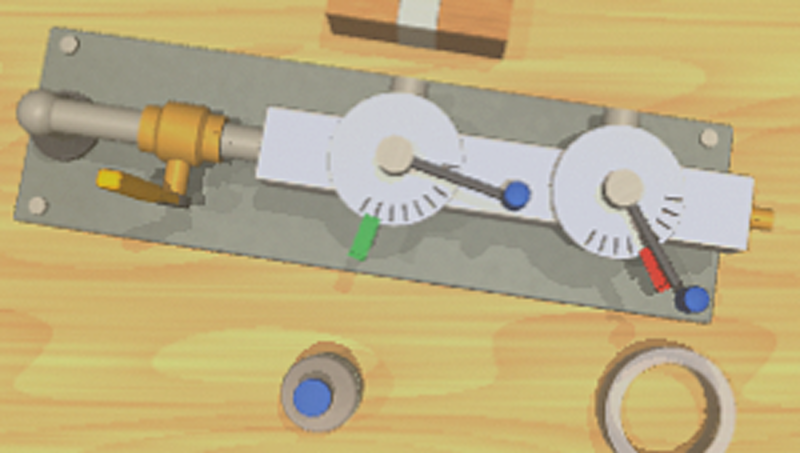

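View pics/scene1.png

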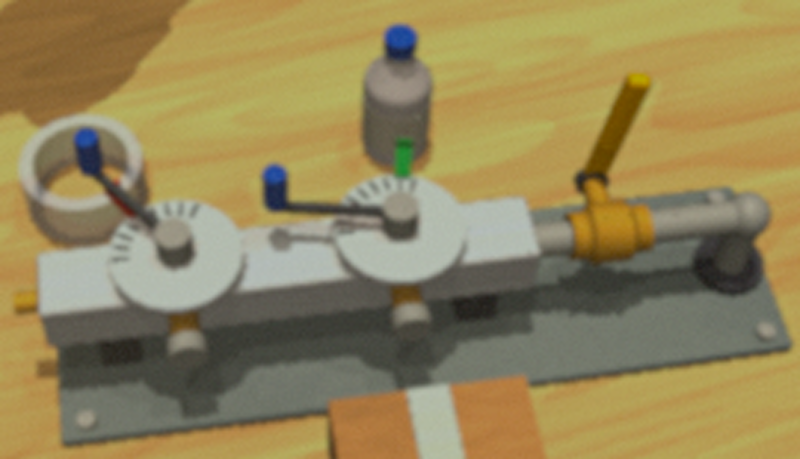

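```bash
cat > fit.py <<'E'
import cv2,pickle,numpy as np
from scipy.optimize import least_squares
F={n:pickle.load(open(f"{n}0.pkl","rb")) for n in("top","scene")}
def proj(n,P):
    f=F[n];fl=200/np.tan(np.radians(f["vertical_fov"]/2))
    K=np.array([[fl,0,f["cx"]],[0,fl,f["cy"]],[0,0,1]])
    return cv2.projectPoints(np.array(P,float).reshape(-1,3),f["rvec"],f["tvec"],K,f["distortion"])[0].reshape(-1,2)
def W(p,P):
    c,s=np.cos(p[2]),np.sin(p[2]);P=np.atleast_2d(P)
    return np.c_[p[0]+c*P[:,0]-s*P[:,1],p[1]+s*P[:,0]+c*P[:,1],P[:,2]]
def lev(yv,a,r,z): return [-r*np.sin(a),yv-r*np.cos(a),z]
def model(p):
    _,_,_,fa,ga,ra,sa=p
    sh=lambda r:[-.05,.15+r*np.sin(sa),.0775+r*np.cos(sa)]
    G,R=-.01,-.17
    t=[[0,G,.14],[0,R,.14],lev(G,fa,.088,.17),lev(R,ra,.088,.17),lev(G,ga,.06,.116),sh(.115),
       [-.0275,.09,.1],[.0275,.09,.1],[.0275,-.27,.1],[-.0275,-.27,.1]]
    s=[[0,G,.14],[0,R,.14],lev(G,fa,.088,.152),lev(R,ra,.088,.152),lev(G,ga,.066,.116),sh(.115),[-.0275,-.27,.1],[.0275,-.27,.1]]
    return t,s
to=np.array([(394,153),(621,187),(516,194),(696,298),(364,237),(109,179),(258,179),(270,108),(754,177),(746,250)])/(800/300)+[150,150]
so=np.array([(401,206),(173,232),(275,188),(87,152),(403,157),(638,80),(0,0),(40,254)])/(800/270)+[205,115]
def res(p):
    t,s=model(p)
    a=proj("top",W(p,t))-to;b=proj("scene",W(p,s))-so;b=np.delete(b,[6,7],0)
    return np.r_[a.ravel(),b.ravel()]
if __name__=="__main__":
    best=min((least_squares(res,[.6,y,w,.2,1.3,.8,.1],loss="soft_l1") for y in(0,-.1) for w in(0,-.15,.15)),key=lambda r:r.cost)
    p=best.x;print(p.round(4),best.cost);print(res(p).reshape(-1,2).round(1).tolist())
    np.save("p.npy",p)
    G=-.01
    print("axis",W(p,[0,G,.1]),"knob",W(p,lev(G,p[3],.088,.152)),"target knob",W(p,lev(G,p[4],.088,.152)),"spare",W(p,lev(-.17,p[5],.088,.152)),"pivot",W(p,[-.05,.15,.0775]))
E
python3 fit.py
```

```text
[ 0.5571 -0.007  -0.1354  0.2126  1.7978  0.9211  0.1596] 9.764780334630322
[[-0.3, -0.1], [0.7, -0.2], [-0.0, -0.4], [-0.1, -0.1], [-0.5, -0.3], [-0.5, -0.7], [-2.3, -0.7], [-2.0, -2.0], [0.2, -0.7], [0.0, 0.0], [-1.0, -1.0], [-1.1, -0.7], [-1.0, -0.7], [-0.5, -0.5], [-0.6, -1.4], [-0.8, -1.7]]
axis [[ 0.55574364 -0.01691038  0.1       ]] knob [[ 0.52572953 -0.09963373  0.152     ]] target knob [[0.47345832 0.01428458 0.152     ]] spare [[ 0.45752692 -0.2187337   0.152     ]] pivot [[0.52780117 0.14837488 0.0775    ]]
```

```bash
cat > mv.py <<'E'
import numpy as np
from scipy.spatial.transform import Rotation as Ro
from workcell import bot
def to(targets,R0=None,p0=None):
    s=bot.observe();R=Ro.from_euler("xyz",s["tool_rot"]);p=s["position"]
    print("now",s["clock"],p.round(4),s["tool_rot"].round(3),s["grip_width"].round(4),s["force"].round(1))
    for x,y,z,psi in targets:
        T=Ro.from_euler("xyz",[np.pi,0,psi])
        print("t",(R.inv().apply(np.array([x,y,z])-p)*1e3).round(1).tolist(),"r",np.degrees((R.inv()*T).as_rotvec()).round(2).tolist())
E
python3 - <<'E'
from mv import *
to([(.53,-.10,.26,1.22),(.526,-.0996,.26,1.223)])
E
```

```text
Traceback (most recent call last):
  File "mv.py", line 6, in to
    print("now",s["clock"],p.round(4),s["tool_rot"].round(3),s["grip_width"].round(4),s["force"].round(1))
                                                             ^^^^^^^^^^^^^^^^^^^^^
AttributeError: 'float' object has no attribute 'round'
```

```bash
sed -i 's/s\["grip_width"\].round(4)/round(s["grip_width"],4)/' mv.py
python3 - <<'E'
from mv import *
to([(.526,-.0996,.26,1.223)])
E
```

```text
now 1.25 [ 0.2599 -0.5684  0.2313] [ 3.142 -0.     0.429] 0.0853 [-0.8 -0.2  0.4]
t [437.0, -315.7, -28.7] r [0.0, 0.0, -45.5]
```

```bash
python3 -m creep '[{"tx":40,"ty":-30,"tz":-30,"rz":-6,"hand":-1},{"tx":437,"ty":-316,"tz":-29,"rz":-45.5,"hand":-1},{"tx":437,"ty":-316,"tz":-29,"rz":-45.5,"hand":-1},{"tx":437,"ty":-316,"tz":-29,"rz":-45.5,"hand":-1},{"tx":437,"ty":-316,"tz":-29,"rz":-45.5,"hand":-1},{"tx":437,"ty":-316,"tz":-29,"rz":-45.5,"hand":-1},{"tx":437,"ty":-316,"tz":-29,"rz":-45.5,"hand":-1},{"tx":437,"ty":-316,"tz":-29,"rz":-45.5,"hand":-1}]'
python3 - <<'E'
from mv import *
to([(.526,-.0996,.26,1.223)])
E
```

```text
now 1.25 [ 0.2599 -0.5684  0.2313] [ 3.142 -0.     0.429] 0.0853 [-0.8 -0.2  0.4]
t [437.0, -315.7, -28.7] r [0.0, 0.0, -45.5]schema error: expected keys rx, ry, rz, tx, ty, tz, hand
```

```bash
python3 -m creep '[{"rx":0,"ry":0,"tx":40,"ty":-30,"tz":-30,"rz":-6,"hand":-1},{"rx":0,"ry":0,"tx":437,"ty":-316,"tz":-29,"rz":-45.5,"hand":-1},{"rx":0,"ry":0,"tx":437,"ty":-316,"tz":-29,"rz":-45.5,"hand":-1},{"rx":0,"ry":0,"tx":437,"ty":-316,"tz":-29,"rz":-45.5,"hand":-1},{"rx":0,"ry":0,"tx":437,"ty":-316,"tz":-29,"rz":-45.5,"hand":-1},{"rx":0,"ry":0,"tx":437,"ty":-316,"tz":-29,"rz":-45.5,"hand":-1},{"rx":0,"ry":0,"tx":437,"ty":-316,"tz":-29,"rz":-45.5,"hand":-1},{"rx":0,"ry":0,"tx":437,"ty":-316,"tz":-29,"rz":-45.5,"hand":-1}]'
python3 - <<'E'
from mv import *
to([(.526,-.0996,.26,1.223)])
E
```

```text
clock: 2.05
position: [0.4541, -0.2249, 0.2596]
tool_rot: [3.141, 0.0, 1.223]
force: [1.6, -0.7, -0.7]
grip_width: 0.0852
now 2.05 [ 0.4541 -0.2249  0.2596] [3.141 0.    1.223] 0.0852 [ 1.6 -0.7 -0.7]
t [142.3, 24.8, -0.4] r [0.03, 0.01, -0.02]
```

```bash
python3 -m creep '[{"rx":0,"ry":0,"tx":142,"ty":25,"tz":0,"rz":0,"hand":-1},{"rx":0,"ry":0,"tx":142,"ty":25,"tz":0,"rz":0,"hand":-1},{"rx":0,"ry":0,"tx":142,"ty":25,"tz":0,"rz":0,"hand":-1},{"rx":0,"ry":0,"tx":142,"ty":25,"tz":0,"rz":0,"hand":-1},{"rx":0,"ry":0,"tx":142,"ty":25,"tz":0,"rz":0,"hand":-1}]'
python3 - <<'E'
from mv import *
from workcell import viewer
import cv2,pickle
to([(.526,-.0996,.26,1.223)])
s=bot.observe();f=viewer.grab_frame("wrist");pickle.dump((s,f),open("w1.pkl","wb"));cv2.imwrite("pics/w1.png",cv2.convertScaleAbs(f["pixels"],alpha=1.3))
E
```

```text
clock: 2.55
position: [0.5256, -0.1009, 0.2592]
tool_rot: [-3.141, 0.0, 1.225]
force: [-0.6, -1.2, -0.6]
grip_width: 0.0854
now 2.55 [ 0.5256 -0.1009  0.2592] [-3.141  0.     1.225] 0.0854 [-0.6 -1.2 -0.6]
t [1.3, -0.0, -0.8] r [-0.01, 0.0, 0.1]
```

View pics/w1.png

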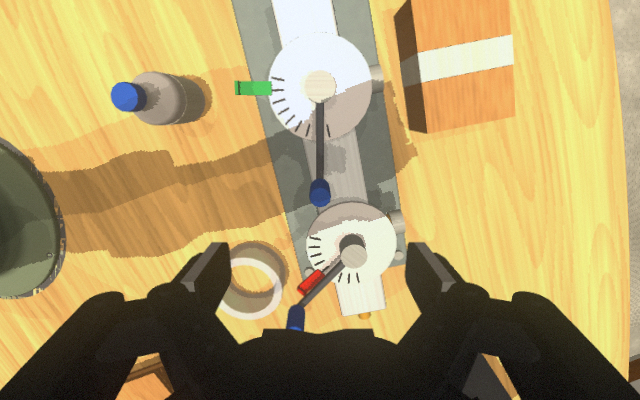

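```bash
cat > wr.py <<'E'
import cv2,numpy as np
from scipy.spatial.transform import Rotation as Ro
def back(s,f,uv,z):
    fl=200/np.tan(np.radians(f["vertical_fov"]/2));K=np.array([[fl,0,f["cx"]],[0,fl,f["cy"]],[0,0,1]])
    n=cv2.undistortPoints(np.array([[uv]],float),K,f["distortion"]).reshape(2)
    T=np.eye(4);T[:3,:3]=Ro.from_euler("xyz",s["tool_rot"]).as_matrix();T[:3,3]=s["position"]
    M=T@f["tool_from_camera"];o=M[:3,3];d=M[:3,:3]@np.r_[n,1];return o+d*(z-o[2])/d[2]
def green(px):
    h=cv2.cvtColor(px,cv2.COLOR_BGR2HSV);return cv2.inRange(h,(45,120,40),(80,255,255))
E
python3 - <<'E'
import pickle
from wr import *
s,f=pickle.load(open("w1.pkl","rb"))
m=green(f["pixels"]);n,l,st,c=cv2.connectedComponentsWithStats(m);print(st[1:],c[1:])
c0=f["pixels"][50:220,225:385];cv2.imwrite("pics/w1c.png",cv2.resize(cv2.convertScaleAbs(c0,alpha=1.3),None,fx=3.5,fy=3.5,interpolation=cv2.INTER_CUBIC))
E
```

```text
[[235  81  36  14 454]] [[252.98678414  87.8722467 ]]
```

View pics/w1c.png

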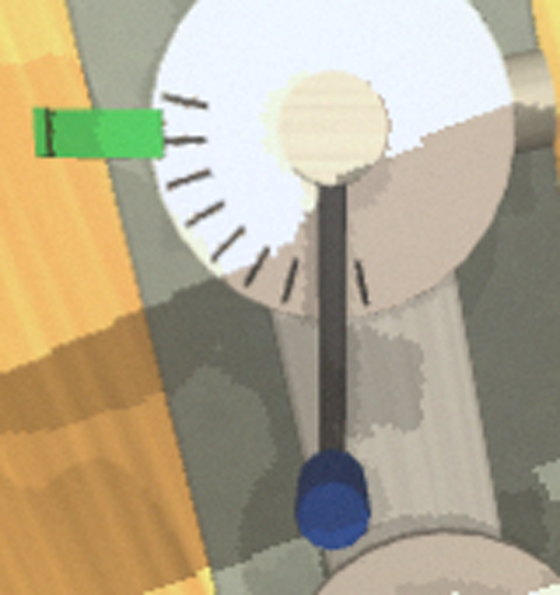

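```bash
python3 - <<'E'
import pickle
from wr import *
s,f=pickle.load(open("w1.pkl","rb"))
C=lambda u,v:(225+(u+.5)/3.5-.5,50+(v+.5)/3.5-.5)
h=back(s,f,C(332,127),.14);k=back(s,f,C(333,514),.17);t1=back(s,f,C(50,132),.117);t2=back(s,f,C(160,134),.117)
w=-.1354
def ang(v): 
    a=np.arctan2(v[1],v[0])-w; d=np.array([np.cos(a),np.sin(a)]);return np.arctan2(-d[0],-d[1])
for n,p in(("knob",k),("t1",t1),("t2",t2)): print(n,p.round(4),np.hypot(*(p-h)[:2]).round(4),ang((p-h)[:2]).round(4))
print("hub",h.round(4))
E
```

```text
knob [ 0.5294 -0.0993  0.17  ] 0.0877 0.2101
t1 [0.4902 0.009  0.117 ] 0.0735 1.7948
t2 [ 0.5171 -0.0015  0.117 ] 0.0447 1.7861
hub [ 0.5591 -0.0169  0.14  ]
```

```bash
python3 -m creep '[{"rx":0,"ry":0,"tx":2.2,"ty":2.3,"tz":40,"rz":0,"hand":0},{"rx":0,"ry":0,"tx":2.2,"ty":2.3,"tz":70,"rz":0,"hand":0},{"rx":0,"ry":0,"tx":2.2,"ty":2.3,"tz":90,"rz":0,"hand":0},{"rx":0,"ry":0,"tx":2.2,"ty":2.3,"tz":105,"rz":0,"hand":0},{"rx":0,"ry":0,"tx":2.2,"ty":2.3,"tz":113,"rz":0,"hand":0},{"rx":0,"ry":0,"tx":2.2,"ty":2.3,"tz":113,"rz":0,"hand":0}]' 25
python3 - <<'E'
from mv import *
from workcell import viewer
import cv2,pickle
to([(.5285,-.0995,.145,1.223)])
s=bot.observe();f=viewer.grab_frame("wrist");cv2.imwrite("pics/w2.png",cv2.convertScaleAbs(f["pixels"],alpha=1.3))
E
```

```text
clock: 3.2
position: [0.5276, -0.1013, 0.1458]
tool_rot: [-3.14, 0.001, 1.221]
force: [-0.5, -0.1, -1.3]
grip_width: 0.0428
now 3.2 [ 0.5276 -0.1013  0.1458] [-3.140e+00  1.000e-03  1.221e+00] 0.0428 [-0.5 -0.1 -1.3]
t [2.0, 0.2, 0.8] r [-0.07, 0.03, -0.09]
```

View pics/w2.png

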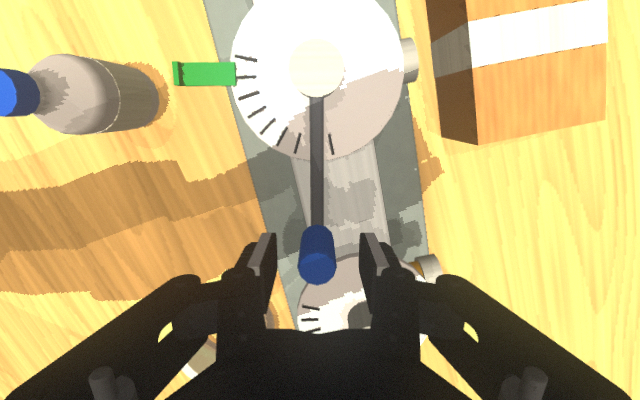

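Knob (317,260) stands centred between the fingers (265 and 372). Close.

```bash
python3 -m creep '[{"rx":0,"ry":0,"tx":2,"ty":0,"tz":0.5,"rz":0,"hand":1},{"rx":0,"ry":0,"tx":2,"ty":0,"tz":0.5,"rz":0,"hand":1},{"rx":0,"ry":0,"tx":2,"ty":0,"tz":0.5,"rz":0,"hand":1},{"rx":0,"ry":0,"tx":2,"ty":0,"tz":0.5,"rz":0,"hand":1},{"rx":0,"ry":0,"tx":2,"ty":0,"tz":0.5,"rz":0,"hand":1},{"rx":0,"ry":0,"tx":2,"ty":0,"tz":0.5,"rz":0,"hand":1}]' 30
python3 - <<'E'
from mv import *
w=-.1354;ax=np.array([.5582,-.0169])
def tg(a,r=.088):
    d=np.array([-np.sin(a),-np.cos(a)]);c,s=np.cos(w),np.sin(w)
    q=ax+r*np.array([c*d[0]-s*d[1],s*d[0]+c*d[1]]);return (*q,.145,np.pi/2+w-a)
to([tg(a) for a in (.2123,.34,.47,.6,.73,.86,.99,1.12,1.25,1.38,1.51,1.64,1.77,1.79)])
E
```

```text
clock: 3.85
position: [0.5294, -0.0984, 0.1466]
tool_rot: [3.14, -0.0, 1.223]
force: [-1.6, 0.3, 6.6]
grip_width: 0.0169
now 3.85 [ 0.5294 -0.0984  0.1466] [ 3.14  -0.     1.223] 0.0169 [-1.6  0.3  6.6]
t [-1.5, -0.7, 1.6] r [0.07, -0.01, -0.01]
t [-0.8, -11.9, 1.6] r [0.07, -0.01, 7.31]
t [1.4, -23.1, 1.6] r [0.06, -0.02, 14.75]
t [5.0, -34.0, 1.6] r [0.06, -0.02, 22.2]
t [10.0, -44.2, 1.6] r [0.06, -0.03, 29.65]
t [16.3, -53.8, 1.6] r [0.06, -0.03, 37.1]
t [23.8, -62.4, 1.6] r [0.06, -0.03, 44.55]
t [32.3, -70.0, 1.5] r [0.06, -0.04, 52.0]
t [41.8, -76.5, 1.5] r [0.05, -0.04, 59.44]
t [52.0, -81.6, 1.5] r [0.05, -0.05, 66.89]
t [62.7, -85.4, 1.5] r [0.05, -0.05, 74.34]
t [73.9, -87.8, 1.5] r [0.05, -0.06, 81.79]
t [85.3, -88.7, 1.5] r [0.04, -0.06, 89.24]
t [87.1, -88.7, 1.5] r [0.04, -0.06, 90.38]
```

```bash
python3 - <<'E'
import numpy as np
r=86.7
for d in list(np.arange(.13,1.5,.13))+[1.50,1.56,1.58]:
    print(round(d,2),(r*(1-np.cos(d))).round(1),(-r*np.sin(d)).round(1),np.degrees(d).round(1))
E
```

```text
0.13 0.7 -11.2 7.4
0.26 2.9 -22.3 14.9
0.39 6.5 -33.0 22.3
0.52 11.5 -43.1 29.8
0.65 17.7 -52.5 37.2
0.78 25.1 -61.0 44.7
0.91 33.5 -68.4 52.1
1.04 42.8 -74.8 59.6
1.17 52.9 -79.8 67.0
1.3 63.5 -83.5 74.5
1.43 74.5 -85.8 81.9
1.5 80.6 -86.5 85.9
1.56 85.8 -86.7 89.4
1.58 87.5 -86.7 90.5
```

```bash
python3 -m creep '[{"rx":0,"ry":0,"tx":0.7,"ty":-11.2,"tz":0,"rz":7.4,"hand":1},{"rx":0,"ry":0,"tx":2.9,"ty":-22.3,"tz":0,"rz":14.9,"hand":1},{"rx":0,"ry":0,"tx":6.5,"ty":-33,"tz":0,"rz":22.3,"hand":1},{"rx":0,"ry":0,"tx":11.5,"ty":-43.1,"tz":0,"rz":29.8,"hand":1},{"rx":0,"ry":0,"tx":17.7,"ty":-52.5,"tz":0,"rz":37.2,"hand":1},{"rx":0,"ry":0,"tx":25.1,"ty":-61,"tz":0,"rz":44.7,"hand":1},{"rx":0,"ry":0,"tx":33.5,"ty":-68.4,"tz":0,"rz":52.1,"hand":1},{"rx":0,"ry":0,"tx":33.5,"ty":-68.4,"tz":0,"rz":52.1,"hand":1}]'
python3 - <<'E'
from mv import *
w=-.1354;ax=np.array([.5582,-.0169])
def tg(a,r=.0867):
    d=np.array([-np.sin(a),-np.cos(a)]);c,s=np.cos(w),np.sin(w)
    q=ax+r*np.array([c*d[0]-s*d[1],s*d[0]+c*d[1]]);return (*q,.1466,np.pi/2+w-a)
to([tg(a) for a in (1.12,1.25,1.38,1.51,1.64,1.77,1.79)])
E
```

```text
clock: 4.65
position: [0.4757, -0.0429, 0.1466]
tool_rot: [3.141, -0.0, 0.309]
force: [-5.6, -2.0, 9.2]
grip_width: 0.0171
now 4.65 [ 0.4757 -0.0429  0.1466] [ 3.141 -0.     0.309] 0.0171 [-5.6 -2.   9.2]
t [-0.2, 0.8, -0.0] r [0.02, -0.01, -0.35]
t [0.4, -10.4, -0.0] r [0.02, -0.01, 7.1]
t [2.6, -21.5, -0.0] r [0.02, -0.01, 14.54]
t [6.1, -32.2, -0.0] r [0.02, -0.01, 21.99]
t [11.0, -42.3, -0.0] r [0.02, -0.02, 29.44]
t [17.1, -51.7, -0.0] r [0.02, -0.02, 36.89]
t [18.2, -53.1, -0.0] r [0.02, -0.02, 38.03]
```

```bash
python3 -m creep '[{"rx":0,"ry":0,"tx":0.4,"ty":-10.4,"tz":0,"rz":7.1,"hand":1},{"rx":0,"ry":0,"tx":2.6,"ty":-21.5,"tz":0,"rz":14.5,"hand":1},{"rx":0,"ry":0,"tx":6.1,"ty":-32.2,"tz":0,"rz":22,"hand":1},{"rx":0,"ry":0,"tx":11,"ty":-42.3,"tz":0,"rz":29.4,"hand":1},{"rx":0,"ry":0,"tx":17.1,"ty":-51.7,"tz":0,"rz":36.9,"hand":1},{"rx":0,"ry":0,"tx":18.2,"ty":-53.1,"tz":0,"rz":38,"hand":1},{"rx":0,"ry":0,"tx":18.2,"ty":-53.1,"tz":0,"rz":38,"hand":1}]'
python3 - <<'E'
from mv import *
from workcell import viewer
import cv2,pickle
to([])
s=bot.observe();f=viewer.grab_frame("wrist");pickle.dump((s,f),open("w3.pkl","wb"));cv2.imwrite("pics/w3.png",cv2.convertScaleAbs(f["pixels"],alpha=1.3))
E
```

```text
clock: 5.35
position: [0.4775, 0.0129, 0.1466]
tool_rot: [-3.141, -0.001, -0.35]
force: [-1.2, -0.7, 8.2]
grip_width: 0.0171
now 5.35 [0.4775 0.0129 0.1466] [-3.141e+00 -1.000e-03 -3.500e-01] 0.0171 [-1.2 -0.7  8.2]
```

View pics/w3.png

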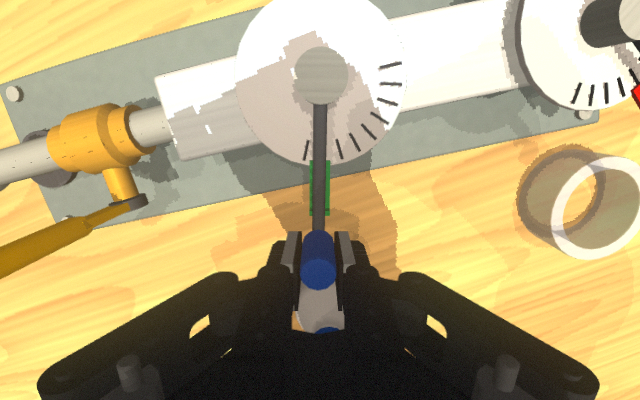

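Lever (x≈313–327 at row 190) is centred on the green tab (309–331). Release and rise.

```bash
python3 -m creep '[{"rx":0,"ry":0,"tx":0,"ty":0,"tz":0,"rz":0,"hand":0},{"rx":0,"ry":0,"tx":0,"ty":0,"tz":0,"rz":0,"hand":0},{"rx":0,"ry":0,"tx":0,"ty":0,"tz":0,"rz":0,"hand":0},{"rx":0,"ry":0,"tx":0,"ty":0,"tz":-40,"rz":0,"hand":0},{"rx":0,"ry":0,"tx":0,"ty":0,"tz":-80,"rz":0,"hand":0},{"rx":0,"ry":0,"tx":0,"ty":0,"tz":-110,"rz":0,"hand":0},{"rx":0,"ry":0,"tx":0,"ty":0,"tz":-110,"rz":0,"hand":0}]'
python3 - <<'E'
from mv import *
from workcell import viewer
import cv2,pickle
to([])
s=bot.observe();f=viewer.grab_frame("wrist");pickle.dump((s,f),open("w4.pkl","wb"));cv2.imwrite("pics/w4.png",cv2.convertScaleAbs(f["pixels"],alpha=1.3))
E
```

```text
clock: 6.1
position: [0.4786, 0.0125, 0.2594]
tool_rot: [-3.139, -0.005, -0.35]
force: [0.8, 0.1, -1.5]
grip_width: 0.0427
now 6.1 [0.4786 0.0125 0.2594] [-3.139 -0.005 -0.35 ] 0.0427 [ 0.8  0.1 -1.5]
```

View pics/w4.png

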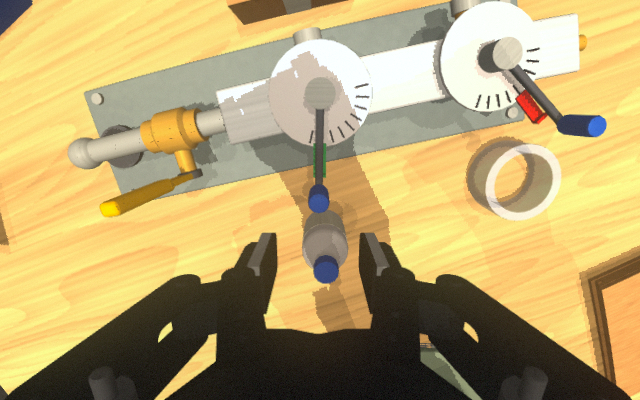

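```bash
python3 - <<'E'
import pickle
from wr import *
from fit import W,lev
s,f=pickle.load(open("w4.pkl","rb"));p=np.load("p.npy")
e=back(s,f,(109,209),.191);print("tip end",e)
a=.1596;print("fit tip",W(p,[-.05,.15+.115*np.sin(a),.0775+.115*np.cos(a)]))
print("hub",back(s,f,(320.5,93),.14),"fit",W(p,[0,-.01,.14]),"knob",back(s,f,(319,203),.17))
print("bottle cap",back(s,f,(326,270),.13))
E
```

```text
tip end [0.53392929 0.16592296 0.191     ]
fit tip [[0.53026843 0.16648376 0.19103846]]
hub [ 0.5587538  -0.01769349  0.14      ] fit [[ 0.55574364 -0.01691038  0.14      ]] knob [0.47675269 0.01364389 0.17      ]
bottle cap [0.39486584 0.03585194 0.13      ]
```

```bash
cat > sh.py <<'E'
from mv import *
w=-.135
def P(dy,z,x=0): return (.530+dy*.1346+x,.148+dy*.991,z,w)
def A(t,r=.095,o=.0235): return P(r*np.sin(t)-.009*np.cos(t)-.0145,.0775+r*np.cos(t)+.009*np.sin(t))
E
python3 - <<'E'
from sh import *
to([P(-.055,.26),P(-.055,.173)])
E
```

```text
now 6.15 [0.4778 0.0125 0.2574] [-3.14e+00 -3.00e-03 -3.50e-01] 0.0427 [-0.   0.9 -1. ]
t [14.4, -91.4, -2.4] r [-0.08, -0.18, -12.31]
t [14.1, -91.3, 84.6] r [-0.08, -0.18, -12.31]
```

```bash
python3 -m creep '[{"rx":0,"ry":0,"tx":14,"ty":-91,"tz":0,"rz":-12.3,"hand":1},{"rx":0,"ry":0,"tx":14,"ty":-91,"tz":0,"rz":-12.3,"hand":1},{"rx":0,"ry":0,"tx":14,"ty":-91,"tz":0,"rz":-12.3,"hand":1},{"rx":0,"ry":0,"tx":14,"ty":-91,"tz":0,"rz":-12.3,"hand":1},{"rx":0,"ry":0,"tx":14,"ty":-91,"tz":0,"rz":-12.3,"hand":1}]'
python3 - <<'E'
from mv import *
from workcell import viewer
import cv2,pickle
from sh import *
to([P(-.055,.173)]+[A(t) for t in (.16,.4,.6)])
s=bot.observe();f=viewer.grab_frame("wrist");cv2.imwrite("pics/w5.png",cv2.convertScaleAbs(f["pixels"],alpha=1.3))
E
```

```text
clock: 6.65
position: [0.5208, 0.0922, 0.2551]
tool_rot: [3.141, 0.001, -0.136]
force: [-0.4, -0.6, 0.7]
grip_width: 0.0
now 6.65 [0.5208 0.0922 0.2551] [ 3.141e+00  1.000e-03 -1.360e-01] 0.0 [-0.4 -0.6  0.7]
t [1.7, -1.6, 82.1] r [0.05, 0.07, -0.08]
t [1.6, -48.3, 82.4] r [0.05, 0.07, -0.08]
t [1.6, -70.8, 86.5] r [0.05, 0.07, -0.08]
t [1.6, -88.3, 94.1] r [0.05, 0.07, -0.08]
```

View pics/w5.png

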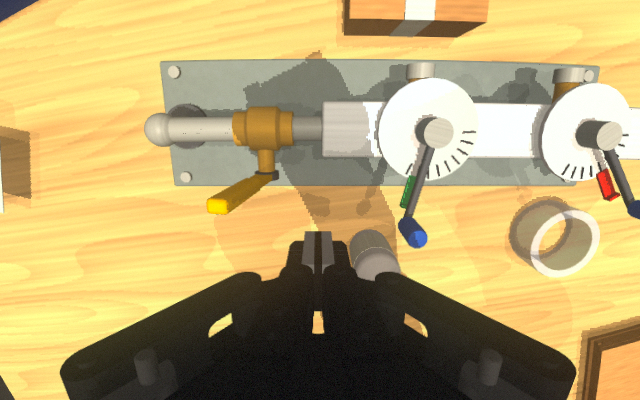

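Fingers shut at (318,265), -y side of the yellow lever (tip 217,205), knob well to the right. Descend and approach the lever.

```bash
python3 -m creep '[{"rx":0,"ry":0,"tx":1.6,"ty":0,"tz":40,"rz":0,"hand":1},{"rx":0,"ry":0,"tx":1.6,"ty":0,"tz":82,"rz":0,"hand":1},{"rx":0,"ry":0,"tx":1.6,"ty":-15,"tz":82,"rz":0,"hand":1},{"rx":0,"ry":0,"tx":1.6,"ty":-30,"tz":82,"rz":0,"hand":1},{"rx":0,"ry":0,"tx":1.6,"ty":-42,"tz":82,"rz":0,"hand":1},{"rx":0,"ry":0,"tx":1.6,"ty":-54,"tz":83,"rz":0,"hand":1},{"rx":0,"ry":0,"tx":1.6,"ty":-62,"tz":84,"rz":0,"hand":1},{"rx":0,"ry":0,"tx":1.6,"ty":-70,"tz":86,"rz":0,"hand":1}]'
python3 - <<'E'
from sh import *
to([A(t) for t in (.4,.5,.6,.7,.8,.9,1.,1.1,1.2,1.3,1.4,1.5,1.57)])
E
```

```text
clock: 7.5
position: [0.5328, 0.163, 0.1705]
tool_rot: [-3.141, -0.001, -0.135]
force: [0.8, -1.7, 2.5]
grip_width: -0.0
now 7.5 [0.5328 0.163  0.1705] [-3.141e+00 -1.000e-03 -1.350e-01] -0.0 [ 0.8 -1.7  2.5]
t [-0.8, 1.0, 2.0] r [-0.02, -0.07, 0.0]
t [-0.8, -7.9, 5.3] r [-0.02, -0.07, 0.0]
t [-0.8, -16.5, 9.5] r [-0.02, -0.07, 0.0]
t [-0.8, -24.6, 14.6] r [-0.02, -0.07, 0.0]
t [-0.8, -32.2, 20.4] r [-0.02, -0.07, 0.0]
t [-0.8, -39.1, 26.9] r [-0.02, -0.07, 0.0]
t [-0.8, -45.4, 34.1] r [-0.02, -0.07, 0.0]
t [-0.8, -50.9, 41.9] r [-0.02, -0.07, 0.0]
t [-0.8, -55.6, 50.2] r [-0.02, -0.07, 0.0]
t [-0.8, -59.4, 58.9] r [-0.02, -0.07, 0.0]
t [-0.8, -62.4, 68.0] r [-0.02, -0.07, 0.0]
t [-0.8, -64.4, 77.3] r [-0.02, -0.07, 0.0]
t [-0.9, -65.3, 84.0] r [-0.02, -0.07, 0.0]
```

```bash
python3 -m creep '[{"rx":0,"ry":0,"tx":0,"ty":-8,"tz":5.3,"rz":0,"hand":1},{"rx":0,"ry":0,"tx":0,"ty":-16.5,"tz":9.5,"rz":0,"hand":1},{"rx":0,"ry":0,"tx":0,"ty":-24.6,"tz":14.6,"rz":0,"hand":1},{"rx":0,"ry":0,"tx":0,"ty":-32,"tz":20,"rz":0,"hand":1},{"rx":0,"ry":0,"tx":0,"ty":-39,"tz":27,"rz":0,"hand":1},{"rx":0,"ry":0,"tx":0,"ty":-45.4,"tz":34,"rz":0,"hand":1},{"rx":0,"ry":0,"tx":0,"ty":-45.4,"tz":34,"rz":0,"hand":1}]'
python3 - <<'E'
from sh import *
from workcell import viewer
import cv2
to([A(t) for t in (1.,1.1,1.2,1.3,1.4,1.5,1.57)])
f=viewer.grab_frame("scene");cv2.imwrite("pics/s6.png",cv2.resize(cv2.convertScaleAbs(f["pixels"][90:280,200:480],alpha=1.5),None,fx=2.8,fy=2.8,interpolation=2))
E
```

```text
clock: 8.2
position: [0.538, 0.2082, 0.1346]
tool_rot: [3.141, 0.001, -0.134]
force: [-1.5, -0.1, 0.8]
grip_width: -0.0001
now 8.2 [0.538  0.2082 0.1346] [ 3.141e+00  1.000e-03 -1.340e-01] -0.0001 [-1.5 -0.1  0.8]
t [0.2, 0.2, -1.8] r [0.02, 0.08, 0.06]
t [0.2, -5.3, 6.0] r [0.02, 0.08, 0.06]
t [0.2, -10.0, 14.3] r [0.02, 0.08, 0.06]
t [0.3, -13.9, 23.1] r [0.02, 0.08, 0.06]
t [0.3, -16.9, 32.1] r [0.02, 0.08, 0.06]
t [0.3, -18.9, 41.4] r [0.02, 0.08, 0.06]
t [0.3, -19.8, 48.1] r [0.02, 0.08, 0.06]
```

View pics/s6.png

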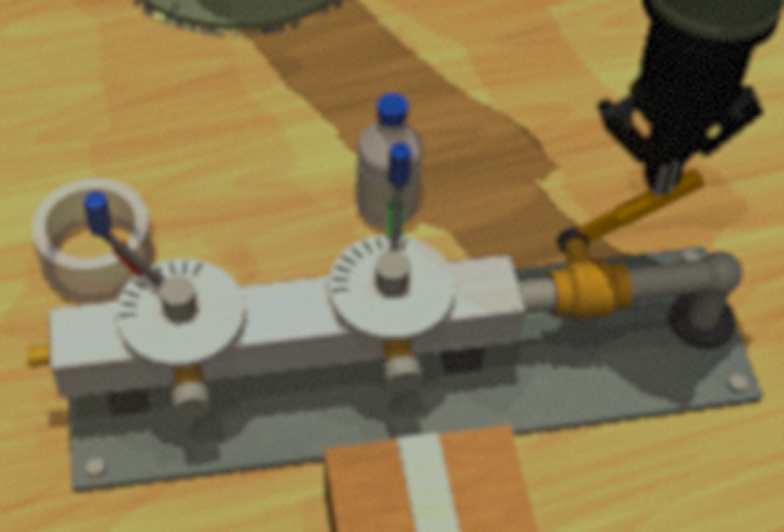

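The lever (570,240 to 700,180) is about half over and ahead of the fingers (665,180); continue down.

```bash
python3 -m creep '[{"rx":0,"ry":0,"tx":0,"ty":-5.3,"tz":6,"rz":0,"hand":1},{"rx":0,"ry":0,"tx":0,"ty":-10,"tz":14,"rz":0,"hand":1},{"rx":0,"ry":0,"tx":0,"ty":-14,"tz":23,"rz":0,"hand":1},{"rx":0,"ry":0,"tx":0,"ty":-17,"tz":32,"rz":0,"hand":1},{"rx":0,"ry":0,"tx":0,"ty":-19,"tz":41,"rz":0,"hand":1},{"rx":0,"ry":0,"tx":0,"ty":-20,"tz":48,"rz":0,"hand":1},{"rx":0,"ry":0,"tx":0,"ty":-20,"tz":50,"rz":0,"hand":1},{"rx":0,"ry":0,"tx":0,"ty":-20,"tz":50,"rz":0,"hand":1}]'
python3 - <<'E'
from sh import *
to([A(t) for t in (1.5,1.57)])
E
```

```text
clock: 9.05
position: [0.5413, 0.2278, 0.0863]
tool_rot: [-3.141, -0.0, -0.135]
force: [-4.3, 2.8, 15.4]
grip_width: -0.0001
now 9.05 [0.5413 0.2278 0.0863] [-3.141 -0.    -0.135] -0.0001 [-4.3  2.8 15.4]
t [-0.5, 1.0, -6.9] r [-0.06, -0.02, 0.01]
t [-0.5, 0.1, -0.3] r [-0.06, -0.02, 0.01]
```

```bash
python3 -m creep '[{"rx":0,"ry":0,"tx":0,"ty":0,"tz":1.5,"rz":0,"hand":1},{"rx":0,"ry":0,"tx":0,"ty":0,"tz":1.5,"rz":0,"hand":1},{"rx":0,"ry":0,"tx":0,"ty":0,"tz":1.5,"rz":0,"hand":1},{"rx":0,"ry":0,"tx":0,"ty":0,"tz":-40,"rz":0,"hand":1},{"rx":0,"ry":0,"tx":0,"ty":0,"tz":-90,"rz":0,"hand":1},{"rx":0,"ry":0,"tx":0,"ty":0,"tz":-140,"rz":0,"hand":1},{"rx":0,"ry":0,"tx":-60,"ty":30,"tz":-170,"rz":0,"hand":1},{"rx":0,"ry":0,"tx":-60,"ty":30,"tz":-170,"rz":0,"hand":1}]'
python3 - <<'E'
from sh import *
from workcell import viewer
import cv2,pickle
to([])
for n in("scene","top","wrist"):
    s=bot.observe();f=viewer.grab_frame(n);pickle.dump((s,f),open(n+"9.pkl","wb"));cv2.imwrite(f"pics/{n}9.png",cv2.convertScaleAbs(f["pixels"],alpha=1.4))
E
```

```text
clock: 9.85
position: [0.4761, 0.2046, 0.2575]
tool_rot: [-3.141, -0.001, -0.135]
force: [0.8, 0.5, -0.9]
grip_width: -0.0003
now 9.85 [0.4761 0.2046 0.2575] [-3.141e+00 -1.000e-03 -1.350e-01] -0.0003 [ 0.8  0.5 -0.9]
```

View pics/wrist9.png

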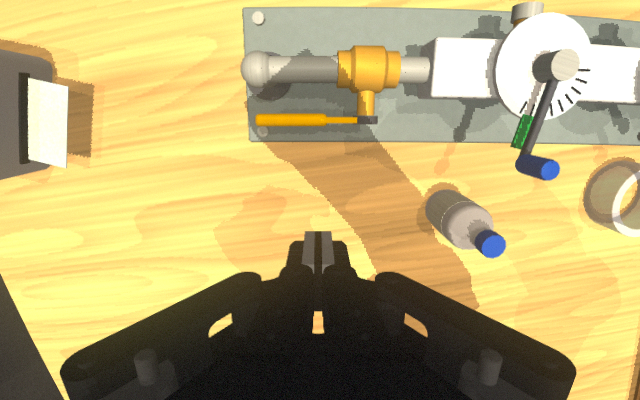

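View pics/scene9.png

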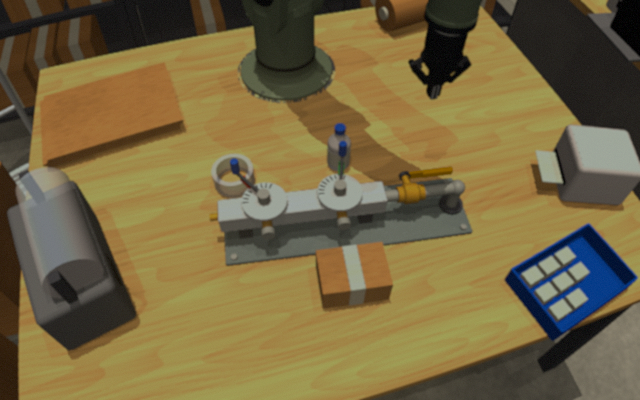

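View pics/top9.png

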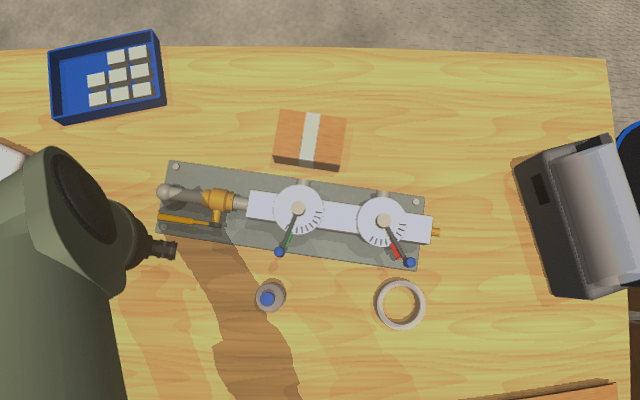

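```bash
python3 -c "
from workcell import bot
print(bot.job_done())"
```

```text
the job is handed in; nothing more can be done
None
```

I turned the green-marked flow lever onto its mark while the air was still off. I then pushed the yellow shut-off lever down against its stop and handed the job in at about 10 s on the robot's clock. The hand-in gave no verdict, so the results below are from my own last checks.

- **Flow lever:** I gripped its knob and swung it about 1.58 rad. After release, the wrist picture put it at about 1.80 rad, with the tab at about 1.79 rad. That is within 1 mm at the 60 mm point.
- **Shut-off lever:** the fingertips stopped at z = 0.086 m, the top face of a level lever, with about 15 N upward. The final pictures show it lying parallel to the pipe.
- **Other things:** the red-marked lever, carton, tape and bottle look unmoved in the before and after pictures from the top and scene cameras. I did not measure them again at the end.
- **Robot:** the arm was clear of everything, with about 1 N on the wrist, which is noise level.

**One disagreement:** the fixed cameras and the wrist camera differed by about 3 mm in x. I used the wrist camera and confirmed the flow lever's alignment directly in its picture.

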